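# Seat the long spacer in the fixture's corner

## Robot

A 7-joint arm with a two-finger parallel gripper is mounted at the origin on the work surface; the furniture and walls round the work are solid. World frame = base frame: x ahead of the robot, y to its left, z up, the work surface at z = 0. Lengths are in m, angles in rad, forces in N, time in s.
With the tool pointing down it reaches from about 0.425 to 0.925 m from the base axis. Payload 6.8 kg.
Tool frame: the origin (TCP) lies between the finger pads; the fingertips stand finger_overhang ahead of it and the grasp point (between the pads) lies 6 mm ahead of it (finger_overhang is the distance from the TCP to the fingertips, in m); z points along the fingers, y is the line along which they close (so a half turn about z gives the same grasp; the last joint's range is limited). The gripper opens to 85 mm and grips with 20 to 120 N. Pads are 22 mm wide; open, the fingers measure 114 mm over their backs; the gripper's body (76 mm by 85 mm) begins 54 mm behind the grasp point. The pads swing forward as they close: fully open they stand 13 mm farther back than shut.
Start: joints at [1.152, 0.477, 0.022, 1.555, -0.011, 1.109, -0.083], TCP at [0.206, -0.643, 0.256] pointing down, gripper open.
Joint ranges: [-2.96, 2.96], [-0.34, 2.1], [-1.41, 1.46], [0.24, 2.44], [-1.37, 4.51], [0.17, 1.92], [-2.96, 2.96]. Speed limits (rad/s): [2.39, 2.39, 3.14, 3.14, 3.14, 3.14, 3.14].

## Interface

Orientations are given as a unit quaternion [w, x, y, z].
In Python, from station import * gives the robot as it stands.
- The arm moves only by the tool drive_tool, never from a script. Its argument "increments" is a list of rows, each an object of numbers: "claw": the finger opening in m, from 0 to 0.0854; "dx", "dy", "dz": the shift along the tool's x, y, z in m; "wx", "wy", "wz": the turn, a rotation vector about the tool's x, y, z in degrees. A call has 1 to 20 rows; each row shifts and turns the commanded pose from where the row before left it, along the tool's axes as they then stand; what a row does not reach is not made up. A row lasts 1/8 s, in which the tool goes at most 62.5 mm and 10.7 degrees, less where a joint would pass 70% of its speed; a pose out of reach is approached as far as the arm can. A call with a gripper value outside its range is refused whole. The fingers move at their own pace and stop on an object; "newtons" is the grip in N (left out, the last holds). Time passes only in rows, so rows that do not move let the fingers close. It gives the time, the measured TCP pose, the force, the opening and the grip force at its end, in the units of the state.
- get_obs(): the state, without advancing time (a new reading comes with each control period).
- read_camera(name): name is "scene" or "side" or "wrist"; returns (picture, depth): 420x560x3 uint8, red, green, blue; 420x560 float32, m along the optical axis (not along the pixel's ray), 0 where there is no reading.
- calibration(name): a dict with "intrinsics" (3x3 intrinsics, pixels), "R" (3x3) and "t" (3): a world point X has camera coordinates R X + t; the wrist camera has in their place "mount" (4x4, takes a point from camera to tool coordinates, whose origin is the TCP and whose axes are the flange's). Camera axes: x right, y down, z forward; pixel columns grow to the right and rows downward; lengths in m; the calibration is good to about 2 mm. The wrist camera is an equidistant fisheye: a pixel r from the principal point sees the ray r / f radians off the axis. A picture is of the moment at which its call begins: read the wrist's pose just before it. calibration takes no time and is no camera call.
- hand_in(): hands the job in; it is judged then, once.
The state is a dict: "t": time; "q": joint angles; "joint_vel": joint speeds; "joint_torque": joint torques, N m; "eef_pos": TCP position; "tool_rot": TCP orientation; "contact_force": force on the tool from outside, world axes, zero at the start; "torque": the same for the moment, N m; "gripper_width": opening from 0.0 (shut) to 1.0 (fully open); "grasp_force": force on a finger pad.
Only numpy, scipy, OpenCV 4.12 (cv2) and the standard library are available. Lean on these libraries where they do the work, as an engineer would, in place of code of your own. Each camera call takes 0.05 s, during which the arm holds its last target. There are 200 camera calls.

## Task

On the dark grey locating fixture lie two aluminium spacer blocks. With the fingertips push the longer one back flat against the long steel rail while it is still outside the corner pocket, then slide it along the rail into the pocket until it sits flush against both the rail and the end stop, and leave it there. Only push it, never lift it off the plate or tip it, and leave the short spacer, the counter and the screwdriver where they are.

Things in the scene. Friction and masses are not known exactly. Their poses are not given: they have to be found in the camera images.
- fixture: Locating fixture, fixed to the bench: dark grey plate 200 x 335 x 12 mm (x -100..100, y -170..165 mm from its origin, which is at the underside) carrying steel bars 14 mm high. The rail, 18 mm thick, runs along y, its face to -x at x = 60 mm. The end stop closes its +y end, face to -y at y = 140 mm, 17 mm thick, 75 mm long from the rail. Screw heads stand 3 mm above the bars.
- corner (a point): Inner corner where rail face, end stop face and plate top meet (12 mm above the bench). Axes as the fixture's: +x into the rail, +y into the end stop, z up. The long spacer is home with its centre at x -20, y -30, z +12 mm from here, long side along y; 25 mm of its length then still stands out of the pocket to -y.
- mouth (a point): Middle of the pocket's mouth, on the plate; axes as the fixture's. A fixed lip 10 mm thick, 14 mm high and 35 mm long runs parallel to the rail back from the end stop, so that rail, stop and lip form a pocket 44 mm wide (x) and 35 mm deep (y), open to -y and above. This point is 22 mm from rail and lip, 35 mm from the end stop.
- spacer_long_center (a point): Centre (half-way up) of the longer aluminium spacer, a loose block 40 x 60 x 24 mm (x, y, z, own axes), about 0.15 kg, two dark bores on top. It starts flat on the plate, turned up to 0.35 rad from the rail, its centre 90 to 120 mm from the rail face and about 110 or about 240 mm (+-15) short of the end stop; the short spacer lies at the other of these spots.
- spacer_long: The longer spacer itself; origin at the centre of its underside, axes as at its centre.
- spacer_short_center (a point): Centre (half-way up) of the shorter spacer, same material, 40 x 36 x 24 mm (x, y, z, own axes), loose; it must stay where it lies.
- counter: White round tally counter, 46 mm across, 32 mm high, loose, on the bench off the fixture's +y end. Origin at the centre of its underside. Must stay.
- driver: Screwdriver with a red handle, 189 mm long, 28 mm thick, loose, lying on the bench across the fixture's -y end. Origin at the middle of its underside; handle toward its own +y. Must stay.
Not all that is in view belongs to the job. What is shaped like the spacer_long but green or orange is not meant.

How it is judged:
By the outcome, as a careful person would: the job done as asked, in the order asked, and still so for the second after the job is handed in, with the robot touching nothing.
It also fails if it takes over 51 s, if anything falls off the work surface, if the arm or the gripper's body presses on something with over 40 N, if the wrist force passes 120 N, or if a joint passes its speed limit or range.

## Working session

There is one attempt and no reset: what is moved stays moved. The work goes in short steps, Python scripts to look and compute and a tool call to move; the robot and the scene stay as the last step left them, time stands still between calls to the robot, and variables do not carry over. Pictures are saved under pics/ and viewed, at most 10 in all, crops included, and the job is handed in when it is done.

Besides the shell and the picture viewer there is one more tool, called after ">>>" by a JSON object that holds its "name" and its "arguments", one argument or row to a line. drive_tool: Moves the arm, as the interface text tells. Its arguments: {"type":"object","properties":{"increments":{"type":"array","items":{"type":"object","properties":{"claw":{"type":"number"},"dx":{"type":"number"},"dy":{"type":"number"},"dz":{"type":"number"},"wx":{"type":"number"},"wy":{"type":"number"},"wz":{"type":"number"}}}},"newtons":{"type":"number"}},"required":["increments"]}

```bash
mkdir -p pics; ls
python3 - <<'E'
from station import *
import numpy as np, cv2
o=get_obs(); print(o['t'],o['eef_pos'],o['tool_rot'],o['contact_force'],o['gripper_width'])
try: print(finger_overhang)
except Exception as e: print(e)
for n in ("scene","side"):
    im,d=read_camera(n); cv2.imwrite(f'pics/{n}0.png',im[:,:,::-1]); np.save(f'{n}_d.npy',d); np.save(f'{n}_i.npy',im)
    c=calibration(n); print(n,{k:np.round(v,3).tolist() for k,v in c.items()})
print(calibration('wrist'))
E
```

```text
pics
0.0 [ 0.20624767 -0.64213471  0.25532642] [-8.98172030e-04  9.87946258e-01  1.54794519e-01 -2.04174024e-04] [ 0.4048984  -1.04727894  0.55247466] 1.00060829058835
0.025
scene {'intrinsics': [[394.007, 0.0, 282.002], [0.0, 394.007, 213.345], [0.0, 0.0, 1.0]], 'R': [[-0.9, -0.436, -0.013], [-0.273, 0.586, -0.763], [0.34, -0.683, -0.646]], 't': [0.439, 0.209, 0.691]}
side {'intrinsics': [[499.9, 0.0, 276.537], [0.0, 499.9, 206.834], [0.0, 0.0, 1.0]], 'R': [[-0.881, -0.473, -0.013], [-0.245, 0.481, -0.842], [0.404, -0.738, -0.54]], 't': [0.423, 0.156, 0.904]}
{'intrinsics': array([[325.1922621 ,   0.        , 277.70992957],
       [  0.        , 325.1922621 , 209.96898686],
       [  0.        ,   0.        ,   1.        ]]), 'mount': array([[-3.97015266e-04, -9.66043172e-01, -2.58380402e-01,
         6.48139255e-02],
       [ 9.99999863e-01, -4.71326955e-04,  2.25663305e-04,
         9.24368465e-04],
       [-3.39782143e-04, -2.58380277e-01,  9.66043227e-01,
        -1.16488319e-01],
       [ 0.00000000e+00,  0.00000000e+00,  0.00000000e+00,
         1.00000000e+00]])}
```

View pics/scene0.png

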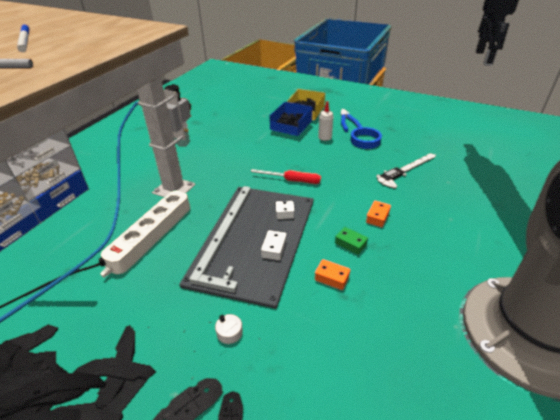

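View pics/side0.png

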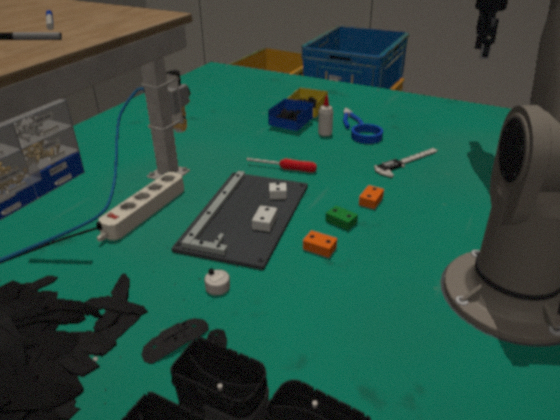

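The scene view shows the fixture with its rail on the left side (from 245,190 to 195,280) and the end stop at the bottom (215,283). There are two aluminium blocks, at (274,244) and (285,210). Possible mix-ups:
- Aluminium block (274,244): looks longer, and lies nearer the stop.
- Aluminium block (285,210): looks like the short one.
- Green block (351,240) and orange blocks (333,274) and (378,212): not meant.

The post (165,140) and the power strip (145,230) stand behind the rail.

```bash
cat > h.py <<'E'
import numpy as np, cv2
from station import *
def cast(cal,uv,z):
    K,R,t=cal['intrinsics'],np.array(cal['R']),np.array(cal['t'])
    uv=np.atleast_2d(uv).astype(float)
    r=np.c_[(uv[:,0]-K[0,2])/K[0,0],(uv[:,1]-K[1,2])/K[1,1],np.ones(len(uv))]@R
    C=-R.T@t
    return (C+r*((z-C[2])/r[:,2])[:,None])
def world(cal,d):
    K,R,t=cal['intrinsics'],np.array(cal['R']),np.array(cal['t'])
    v,u=np.indices(d.shape)
    P=np.stack([(u-K[0,2])/K[0,0]*d,(v-K[1,2])/K[1,1]*d,d],-1)
    return (P-t)@R
E
python3 - <<'E'
from h import *
for n in("scene","side"):
    im=np.load(n+'_i.npy');d=np.load(n+'_d.npy');c=calibration(n);W=world(c,d)
    hsv=cv2.cvtColor(im,cv2.COLOR_RGB2HSV).astype(int)
    box=np.zeros(d.shape,bool)
    if n=="scene": box[183:305,180:316]=1
    else: box[168:268,174:312]=1
    fx=box&~((hsv[...,1]>110))          # not green/red
    fx=cv2.morphologyEx(fx.astype(np.uint8),cv2.MORPH_OPEN,np.ones((3,3)))
    l,lab,st,_=cv2.connectedComponentsWithStats(fx); k=1+st[1:,4].argmax(); fx=(lab==k)
    plate=fx&(hsv[...,2]<100)
    cs,_=cv2.findContours(fx.astype(np.uint8),0,1); hull=max(cs,key=cv2.contourArea)[:,0]
    rect=cv2.minAreaRect((cast(c,hull,.012)[:,:2]*1000).astype(np.float32)); print(n,rect,st[k])
    print(' box',cv2.boxPoints(rect).round(1).tolist())
    br=fx&(hsv[...,2]>130)
    m,lab,st,ce=cv2.connectedComponentsWithStats(br.astype(np.uint8))
    for i in range(1,m):
        if st[i,4]<40: continue
        px=np.argwhere(lab==i)[:,::-1]
        z=W[lab==i]; top=(z[:,2]>.030)
        print(' blob',st[i],'zmed',np.round(np.percentile(z[:,2],[5,50,95]),4))
        for zz in (.026,.036):
            r=cv2.minAreaRect((cast(c,px,zz)[:,:2]*1000).astype(np.float32)); print('   ',zz,np.round(r[0],1),np.round(r[1],1),round(r[2],1))
        if top.sum()>15:
            r=cv2.minAreaRect((cast(c,px[top],.036)[:,:2]*1000).astype(np.float32)); print('   top',np.round(r[0],1),np.round(r[1],1),round(r[2],1))
im=np.load('side_i.npy')[160:275,165:320,::-1];a=cv2.resize(im,None,fx=5,fy=5,interpolation=cv2.INTER_CUBIC);cv2.imwrite('pics/crop1.png',a)
E
```

```text
scene ((554.9705810546875, 2.4264984130859375), (199.31797790527344, 345.1969299316406), 10.461745262145996) [ 180  186  133  119 9961]
 box [[425.6000061035156, 154.10000610351562], [488.29998779296875, -185.39999389648438], [684.2999877929688, -149.1999969482422], [621.5999755859375, 190.3000030517578]]
 blob [ 189  186   62  103 1264] zmed [0.0112 0.0254 0.0276]
    0.026 [587.1  11.6] [ 94.7 316. ] 10.5
    0.036 [580.8  20.7] [ 93.1 310.6] 10.5
 blob [275 200  20  18 301] zmed [0.0115 0.0341 0.0371]
    0.026 [527.6 -96.9] [44.9 62.2] 26.6
    0.036 [522.3 -86. ] [44.2 61.1] 26.6
   top [523.  -91.6] [38.8 43.9] 26.4
 blob [261 230  26  29 536] zmed [0.0118 0.0352 0.0372]
    0.026 [500.6  17.9] [44.6 80.7] 13.4
    0.036 [495.8  26.9] [43.8 79.3] 13.4
   top [494.8  22.9] [40.3 65. ] 12.9
side ((554.8739013671875, 2.444244384765625), (201.02099609375, 356.7860107421875), 10.289178848266602) [ 174  170  133   98 7825]
 box [[424.1000061035156, 160.0], [487.79998779296875, -191.0], [685.5999755859375, -155.10000610351562], [621.9000244140625, 195.89999389648438]]
 blob [225 178  12  14  57] zmed [0.0244 0.0263 0.0279]
    0.026 [639.4 -65.2] [10.9 63.7] 9.9
    0.036 [629.5 -50.9] [10.7 62.6] 9.9
 blob [269 183  17   8 110] zmed [0.0338 0.0359 0.038 ]
    0.026 [ 535.4 -106.1] [38.1 32.8] 26.9
    0.036 [527.3 -91.1] [37.5 32.3] 26.9
   top [527.3 -91.1] [37.5 32.3] 26.9
 blob [210 194  15  18  81] zmed [0.0247 0.0259 0.0278]
    0.026 [624.  18.] [11.8 72.3] 10.3
    0.036 [614.3  30.9] [11.6 71.1] 10.3
 blob [253 206  23  17 254] zmed [0.0338 0.0357 0.0377]
    0.026 [504.5  10. ] [38.9 61. ] 12.5
    0.036 [496.9  23. ] [38.3 60. ] 12.5
   top [496.9  23. ] [38.3 60. ] 12.5
 blob [193 215  15  18  80] zmed [0.0241 0.0257 0.0277]
    0.026 [608.4 104.1] [10.1 64.8] 11.2
    0.036 [599.  115.5] [ 9.9 63.7] 11.2
```

View pics/crop1.png

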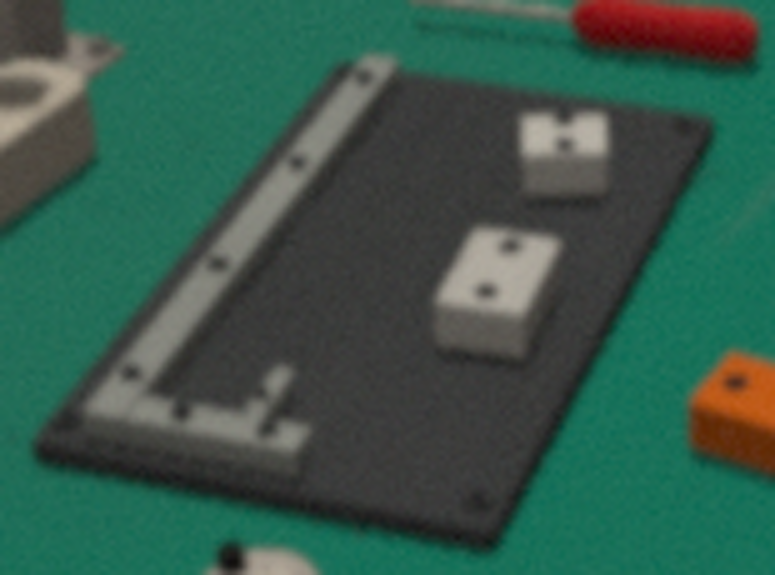

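The crop shows the block at crop (498,285), side px (264,217), with a top of about 60 x 39 mm, so it is the long spacer. The one at crop (565,150), side px (278,190), is the short one. The fixture's yaw is about 10.35°, with +x pointing away from the robot. Next I move above the back of the block for a close look.

>>> {"name": "drive_tool", "arguments": {
  "increments": [
    {"claw": 0.028,"wz": 7.4,"dx": 0.055,"dy": -0.02},
    {"dx": 0.03,"dy": -0.054},
    {"dx": 0.03,"dy": -0.054},
    {"dx": 0.03,"dy": -0.054},
    {"dx": 0.03,"dy": -0.054},
    {"dx": 0.03,"dy": -0.054},
    {"dx": 0.03,"dy": -0.054},
    {"dx": 0.03,"dy": -0.054},
    {"dx": 0.03,"dy": -0.054},
    {"dx": 0.03,"dy": -0.054},
    {"dx": 0.03,"dy": -0.054},
    {"dy": -0.03},
    {}
  ]
}}

```text
schema error: expected keys claw, dx, dy, dz, wx, wy, wz
```

Run:
```python
from h import *
n='scene';im=np.load(n+'_i.npy');d=np.load(n+'_d.npy');W=world(calibration(n),d)
# tall stuff near the rail, fixture frame
a=np.radians(10.35);o=np.array([.5544,.0049]);R=np.array([[np.cos(a),np.sin(a)],[-np.sin(a),np.cos(a)]])
F=(W[...,:2]-o)@R.T
for lo,hi in((.045,.09),(.09,.2),(.2,.5)):
    m=(W[...,2]>lo)&(W[...,2]<hi)&(abs(F[...,0])<.3)&(abs(F[...,1])<.3)&(d>0)
    print(lo,m.sum(), F[m].min(0) if m.any() else '', np.percentile(F[m],5,axis=0) if m.any() else '',F[m].max(0) if m.any() else '')
```

```text
0.045 638 [ 0.24040717 -0.14681378] [ 0.24266898 -0.1382222 ] [0.28975238 0.29982366]
0.09 1586 [ 0.22446674 -0.23148605] [ 0.22760617 -0.1996922 ] [ 0.29000405 -0.10203856]
0.2 14894 [ 0.15945143 -0.23600264] [ 0.17699911 -0.14083132] [0.29998103 0.2654903 ]
```

>>> {"name": "drive_tool", "arguments": {
  "increments": [
    {"claw": 0.028,"dx": 0.055,"dy": -0.02,"dz": 0,"wx": 0,"wy": 0,"wz": 7.4},
    {"claw": 0.028,"dx": 0.015,"dy": -0.058,"dz": 0,"wx": 0,"wy": 0,"wz": 0},
    {"claw": 0.028,"dx": 0.015,"dy": -0.058,"dz": 0,"wx": 0,"wy": 0,"wz": 0},
    {"claw": 0.028,"dx": 0.015,"dy": -0.058,"dz": 0,"wx": 0,"wy": 0,"wz": 0},
    {"claw": 0.028,"dx": 0.015,"dy": -0.058,"dz": 0,"wx": 0,"wy": 0,"wz": 0},
    {"claw": 0.028,"dx": 0.015,"dy": -0.058,"dz": 0,"wx": 0,"wy": 0,"wz": 0},
    {"claw": 0.028,"dx": 0.015,"dy": -0.058,"dz": 0,"wx": 0,"wy": 0,"wz": 0},
    {"claw": 0.028,"dx": 0.015,"dy": -0.058,"dz": 0,"wx": 0,"wy": 0,"wz": 0},
    {"claw": 0.028,"dx": 0.015,"dy": -0.058,"dz": 0,"wx": 0,"wy": 0,"wz": 0},
    {"claw": 0.028,"dx": 0,"dy": 0,"dz": 0,"wx": 0,"wy": 0,"wz": 0}
  ]
}}

```text
t: 1.35
eef_pos: [0.2867, -0.1258, 0.2563]
tool_rot: [0.0, 0.996, 0.094, -0.0]
contact_force: [0.0, 0.2, -0.3]
gripper_width: 0.33
grasp_force: 0.0
```

>>> {"name": "drive_tool", "arguments": {
  "increments": [
    {"claw": 0.028,"dx": 0.048,"dy": -0.027,"dz": 0,"wx": 0,"wy": 0,"wz": 0.4},
    {"claw": 0.028,"dx": 0.048,"dy": -0.027,"dz": 0,"wx": 0,"wy": 0,"wz": 0},
    {"claw": 0.028,"dx": 0.048,"dy": -0.027,"dz": 0,"wx": 0,"wy": 0,"wz": 0},
    {"claw": 0.028,"dx": 0.048,"dy": -0.027,"dz": 0,"wx": 0,"wy": 0,"wz": 0},
    {"claw": 0.028,"dx": 0,"dy": 0,"dz": 0,"wx": 0,"wy": 0,"wz": 0},
    {"claw": 0.028,"dx": 0,"dy": 0,"dz": 0,"wx": 0,"wy": 0,"wz": 0}
  ]
}}

```text
t: 2.1
eef_pos: [0.4564, 0.0102, 0.2556]
tool_rot: [0.0, 0.996, 0.087, -0.001]
contact_force: [0.3, 0.3, -0.4]
gripper_width: 0.333
grasp_force: 0.0
```

```bash
cat >> h.py <<'E'
from scipy.spatial.transform import Rotation as Ro
def wlook(name):
    o=get_obs();im,d=read_camera('wrist');c=calibration('wrist')
    cv2.imwrite(f'pics/{name}.png',im[:,:,::-1]);np.savez(name,im=im,d=d,p=o['eef_pos'],q=o['tool_rot']);return o,im,d
def wcast(name,uv,z):
    s=np.load(name+'.npz');c=calibration('wrist');K=c['intrinsics'];M=c['mount'];q=s['q']
    R=Ro.from_quat([q[1],q[2],q[3],q[0]]).as_matrix()
    uv=np.atleast_2d(uv).astype(float);x=(uv-K[:2,2])/K[0,0];th=np.linalg.norm(x,axis=1)
    r=np.c_[x*np.sinc(th/np.pi)[:,None],np.cos(th)]   # sin(th)*x/th
    r=r@(R@M[:3,:3]).T;C=R@M[:3,3]+s['p']
    return C+r*((z-C[2])/r[:,2])[:,None]
E
python3 - <<'E'
from h import *
o,im,d=wlook('w1');print(o['t'],o['eef_pos'],o['tool_rot'],o['gripper_width'])
E
```

```text
2.1 [0.45642267 0.01019955 0.25559514] [ 6.40715726e-05  9.96221061e-01  8.68489529e-02 -9.23760368e-04] 0.3331733597323461
```

View pics/w1.png

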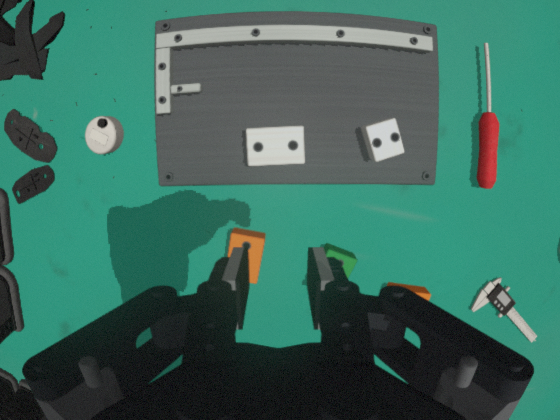

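The wrist view shows the long block at (275,146), nearly parallel to the rail (rows 28–48). The short block is at (384,139), the end stop at columns 157–170, the lip at (186,88) and the counter at (104,135). Now I measure from this picture.

```bash
cat > m.py <<'E'
from h import *
def rect(pts): 
    r=cv2.minAreaRect((pts[:,:2]*1000).astype(np.float32)); return r
def measure(name,thr=170):
    s=np.load(name+'.npz');im=s['im'];g=cv2.cvtColor(im,cv2.COLOR_RGB2HSV).astype(int)
    br=((g[...,2]>thr)&(g[...,1]<60)).astype(np.uint8)
    m,lab,st,ce=cv2.connectedComponentsWithStats(br);out=[]
    for i in range(1,m):
        if st[i,4]<150: continue
        px=np.argwhere(lab==i)[:,::-1]
        out.append((st[i],px))
    return im,g,out
E
python3 - <<'E'
from m import *
im,g,out=measure('w1')
print(im[146,260],im[38,280],im[46,280],im[160,270],im[100,300])
for st,px in out:
    for z in(.026,.036):
        r=rect(wcast('w1',px,z));print(st,z,np.round(r[0],1),np.round(r[1],1),round(r[2],1))
pl=((g[...,1]<80)&(g[...,2]<140)).astype(np.uint8);pl[:,:150]=0;pl[200:]=0
pl|=0
cs,_=cv2.findContours(pl,0,1);h=max(cs,key=cv2.contourArea)[:,0]
r=rect(wcast('w1',h,.012));print('plate',r,cv2.boundingRect(h))
# profile down the rail at columns
for u in(210,300,380): print(u,im[18:60,u].mean(1).astype(int).tolist())
print([int(x) for x in im[70,150:185].mean(1)])
E
```

```text
[63 63 61] [175 178 171] [87 91 91] [202 203 196] [89 95 91]
[ 157   26  275   24 3286] 0.026 [624.3  17.7] [ 15.8 307.5] 10.4
[ 157   26  275   24 3286] 0.036 [621.4  17.8] [ 15.4 298.6] 10.4
[486  43   5  69 151] 0.026 [ 638.9 -219.3] [86.5  3.7] 11.9
[486  43   5  69 151] 0.036 [ 635.5 -212.4] [84.   3.6] 11.9
[157  49  13  64 626] 0.026 [552.2 153.3] [72.  14.3] 10.1
[157  49  13  64 626] 0.036 [551.3 149.4] [69.9 13.9] 10.1
[ 85 117  31  36 756] 0.026 [483.2 225.1] [41.5 42.7] 44.3
[ 85 117  31  36 756] 0.036 [484.3 219.2] [40.3 41.5] 44.3
[367 119  37  42 921] 0.026 [528.2 -98. ] [39.8 35.6] 29.1
[367 119  37  42 921] 0.036 [528.  -94.6] [38.7 34.6] 29.1
[ 246  126   59   40 1929] 0.026 [498.2  19.2] [39.9 60.2] 12.5
[ 246  126   59   40 1929] 0.036 [498.9  19.2] [38.7 58.5] 12.5
[472 291  17  21 158] 0.026 [ 345.7 -303.9] [26.1 28.4] 42.1
[472 291  17  21 158] 0.036 [ 350.7 -294.5] [25.4 27.6] 42.1
[507 308  30  34 303] 0.026 [ 302.7 -432.8] [121.7  14.5] 61.4
[507 308  30  34 303] 0.036 [ 309.  -419.7] [118.2  14.1] 61.4
plate ((557.2908935546875, 1.950897216796875), (197.00611877441406, 330.9566955566406), 10.4755220413208) (154, 11, 285, 175)
210 [87, 91, 92, 91, 91, 88, 89, 90, 90, 104, 161, 174, 176, 179, 174, 177, 178, 177, 175, 177, 177, 178, 177, 168, 138, 81, 66, 60, 63, 83, 88, 90, 89, 89, 90, 90, 93, 91, 93, 91, 90, 93]
300 [96, 92, 91, 92, 89, 92, 108, 163, 180, 184, 181, 180, 176, 180, 179, 176, 179, 179, 180, 181, 179, 154, 101, 68, 67, 65, 90, 91, 89, 92, 94, 95, 94, 91, 91, 90, 92, 91, 92, 96, 93, 92]
380 [90, 88, 93, 94, 91, 92, 88, 90, 92, 93, 93, 111, 166, 180, 181, 179, 178, 178, 177, 177, 179, 179, 180, 178, 180, 169, 128, 75, 70, 62, 63, 90, 95, 90, 93, 93, 93, 95, 92, 93, 92, 92]
[110, 112, 110, 109, 90, 111, 158, 174, 173, 167, 154, 146, 148, 168, 169, 173, 174, 176, 170, 135, 92, 88, 85, 87, 88, 89, 88, 89, 87, 88, 88, 87, 91, 90, 89]
```

Run:
```python
from m import *
a=np.radians(10.4);o=np.array([.5568,.0044]);R=np.array([[np.cos(a),np.sin(a)],[-np.sin(a),np.cos(a)]])
P=[(231,229),(266,233),(328,244),(356,258)]
print('orange/green z.024',((wcast('w1',P,.024)[:,:2]-o)@R.T*1000).round(1).tolist())
for z,P in((.026,[(210,42),(300,39.5),(380,44)]),(.012,[(210,47),(300,44),(380,49)])): print('rail',((wcast('w1',P,z)[:,:2]-o)@R.T*1000).round(1).tolist())
print('stop',((wcast('w1',[(169.5,70)],.026)[:,:2]-o)@R.T*1000).round(1).tolist())
```

```text
orange/green z.024 [[-148.2, 76.2], [-153.2, 36.5], [-167.4, -34.7], [-186.1, -69.5]]
rail [[60.3, 93.7], [60.0, -2.0], [60.0, -89.6]]
rail [[58.1, 96.5], [58.4, -2.9], [57.7, -93.9]]
stop [[32.5, 139.2]]
```

>>> {"name": "drive_tool", "arguments": {
  "increments": [
    {"claw": 0.028,"dx": 0.001,"dy": -0.001,"dz": 0.05,"wx": 0,"wy": 0,"wz": -0.45},
    {"claw": 0.028,"dx": 0,"dy": 0,"dz": 0.05,"wx": 0,"wy": 0,"wz": 0},
    {"claw": 0.028,"dx": 0,"dy": 0,"dz": 0.05,"wx": 0,"wy": 0,"wz": 0},
    {"claw": 0.028,"dx": 0,"dy": 0,"dz": 0.04,"wx": 0,"wy": 0,"wz": 0},
    {"claw": 0.028,"dx": 0,"dy": 0,"dz": 0.014,"wx": 0,"wy": 0,"wz": 0},
    {"claw": 0.028,"dx": 0,"dy": 0,"dz": 0.008,"wx": 0,"wy": 0,"wz": 0},
    {"claw": 0.028,"dx": 0,"dy": 0,"dz": 0,"wx": 0,"wy": 0,"wz": 0},
    {"claw": 0.028,"dx": 0,"dy": 0,"dz": 0,"wx": 0,"wy": 0,"wz": 0}
  ]
}}

```text
t: 3.15
eef_pos: [0.4587, 0.0123, 0.0454]
tool_rot: [0.0, 0.996, 0.091, 0.001]
contact_force: [0.1, -0.7, -0.6]
gripper_width: 0.329
grasp_force: 0.0
```

```bash
cat > fx.py <<'E'
from m import *
a=np.radians(10.4);O=np.array([.5568,.0044]);RF=np.array([[np.cos(a),np.sin(a)],[-np.sin(a),np.cos(a)]])
def fix(p): return (np.atleast_2d(p)[:,:2]-O)@RF.T*1000
def tcp():
    o=get_obs();q=o['tool_rot'];print('t',round(o['t'],2),'tcp fix',fix(o['eef_pos'])[0].round(1),'z',round(o['eef_pos'][2],4),'yaw',round(np.degrees(2*np.arctan2(q[2],q[1])),2),'F',np.round(o['contact_force'],1),'w',round(o['gripper_width'],2))
E
python3 -c "
from fx import *
tcp();wlook('w2')"
```

```text
t 3.15 tcp fix [-95.1  25.5] z 0.0454 yaw 10.44 F [ 0.1 -0.7 -0.6] w 0.33
```

View pics/w2.png

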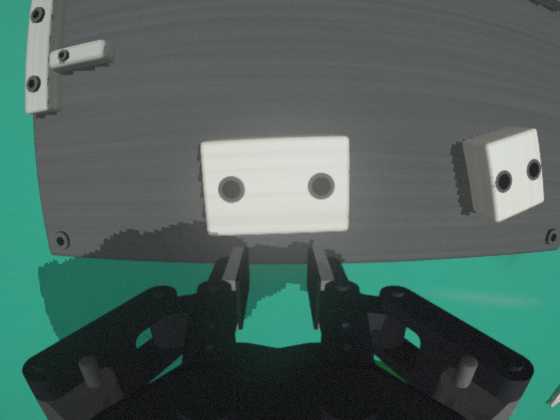

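The wrist view shows both fingertips at (240,250) and (315,250), just behind the long block centred at (276,187), so they are in place for the push. I'll lower 3 mm and push towards the rail.

>>> {"name": "drive_tool", "arguments": {
  "increments": [
    {"claw": 0.028,"dx": 0.003,"dy": 0,"dz": 0.003,"wx": 0,"wy": 0,"wz": 0},
    {"claw": 0.028,"dx": 0.004,"dy": 0,"dz": 0,"wx": 0,"wy": 0,"wz": 0},
    {"claw": 0.028,"dx": 0.006,"dy": 0,"dz": 0,"wx": 0,"wy": 0,"wz": 0},
    {"claw": 0.028,"dx": 0.008,"dy": 0,"dz": 0,"wx": 0,"wy": 0,"wz": 0},
    {"claw": 0.028,"dx": 0.008,"dy": 0,"dz": 0,"wx": 0,"wy": 0,"wz": 0},
    {"claw": 0.028,"dx": 0.008,"dy": 0,"dz": 0,"wx": 0,"wy": 0,"wz": 0},
    {"claw": 0.028,"dx": 0.008,"dy": 0,"dz": 0,"wx": 0,"wy": 0,"wz": 0},
    {"claw": 0.028,"dx": 0.008,"dy": 0,"dz": 0,"wx": 0,"wy": 0,"wz": 0},
    {"claw": 0.028,"dx": 0.008,"dy": 0,"dz": 0,"wx": 0,"wy": 0,"wz": 0},
    {"claw": 0.028,"dx": 0.008,"dy": 0,"dz": 0,"wx": 0,"wy": 0,"wz": 0},
    {"claw": 0.028,"dx": 0.008,"dy": 0,"dz": 0,"wx": 0,"wy": 0,"wz": 0},
    {"claw": 0.028,"dx": 0.008,"dy": 0,"dz": 0,"wx": 0,"wy": 0,"wz": 0},
    {"claw": 0.028,"dx": 0.004,"dy": 0,"dz": 0,"wx": 0,"wy": 0,"wz": 0},
    {"claw": 0.028,"dx": 0,"dy": 0,"dz": 0,"wx": 0,"wy": 0,"wz": 0}
  ]
}}

```text
t: 4.95
eef_pos: [0.5458, 0.0287, 0.0414]
tool_rot: [-0.0, 0.996, 0.091, 0.0]
contact_force: [0.5, -0.2, -0.2]
gripper_width: 0.328
grasp_force: 0.0
```

```bash
cat > blk.py <<'E'
import sys
from fx import *
n=sys.argv[1];tcp();wlook(n);im,g,out=measure(n,150)
for st,px in out:
    if st[4]>1500:
        r=rect(wcast(n,px,.036));print(st,fix(np.array(r[0])/1000).round(1),np.round(r[1],1),'rel yaw',round(r[2]-10.4,1))
E
python3 blk.py w3
```

```text
t 4.95 tcp fix [-6.4 25.9] z 0.0414 yaw 10.46 F [ 0.5 -0.2 -0.2] w 0.33
[   21    79   539    65 19528] [[68.2 14.8]] [ 15.7 260.9] rel yaw 0.0
[  23  139   40  136 2416] [[ 25.7 137.7]] [67.4 15. ] rel yaw 0.2
[  203   163   152    95 12422] [[25.2 24.7]] [38.7 58.3] rel yaw -0.1
```

>>> {"name": "drive_tool", "arguments": {
  "increments": [
    {"claw": 0.028,"dx": 0.006,"dy": 0,"dz": 0,"wx": 0,"wy": 0,"wz": 0},
    {"claw": 0.028,"dx": 0.004,"dy": 0,"dz": 0,"wx": 0,"wy": 0,"wz": 0},
    {"claw": 0.028,"dx": 0.002,"dy": 0,"dz": 0,"wx": 0,"wy": 0,"wz": 0},
    {"claw": 0.028,"dx": 0.001,"dy": 0,"dz": 0,"wx": 0,"wy": 0,"wz": 0},
    {"claw": 0.028,"dx": 0.001,"dy": 0,"dz": 0,"wx": 0,"wy": 0,"wz": 0},
    {"claw": 0.028,"dx": 0,"dy": 0,"dz": 0,"wx": 0,"wy": 0,"wz": 0}
  ]
}}

```text
t: 5.75
eef_pos: [0.5593, 0.0311, 0.0413]
tool_rot: [-0.0, 0.996, 0.091, 0.0]
contact_force: [-0.7, 0.4, -1.2]
gripper_width: 0.328
grasp_force: 0.4
```

```bash
python3 blk.py w4
```

```text
t 5.75 tcp fix [ 7.3 25.8] z 0.0413 yaw 10.46 F [-0.7  0.4 -1.2] w 0.33
[   22   112   538    56 19423] [[69.3 13.9]] [ 15.7 262.8] rel yaw 0.0
[  203   164   152    95 12232] [[38.5 24.7]] [38.7 58.4] rel yaw -0.1
[  25  166   38  108 1975] [[ 33.4 137.7]] [54.5 15. ] rel yaw 0.1
```

Not in contact yet, about 1–2 mm to go.

>>> {"name": "drive_tool", "arguments": {
  "increments": [
    {"claw": 0.028,"dx": 0.001,"dy": 0,"dz": 0,"wx": 0,"wy": 0,"wz": 0},
    {"claw": 0.028,"dx": 0.001,"dy": 0,"dz": 0,"wx": 0,"wy": 0,"wz": 0},
    {"claw": 0.028,"dx": 0.001,"dy": 0,"dz": 0,"wx": 0,"wy": 0,"wz": 0},
    {"claw": 0.028,"dx": 0,"dy": 0,"dz": 0,"wx": 0,"wy": 0,"wz": 0}
  ]
}}

```text
t: 6.3
eef_pos: [0.5615, 0.0316, 0.0412]
tool_rot: [0.0, 0.996, 0.091, -0.001]
contact_force: [-4.2, -1.2, 2.1]
gripper_width: 0.327
grasp_force: 2.0
```

```bash
python3 blk.py w5
```

```text
t 6.3 tcp fix [ 9.5 25.9] z 0.0412 yaw 10.46 F [-4.2 -1.2  2.1] w 0.33
[   22   118   538    54 19535] [[69.5 13.8]] [ 15.8 263.1] rel yaw 0.0
[  203   164   152    95 12234] [[40.8 24.7]] [38.7 58.3] rel yaw -0.0
[  25  170   38  106 1911] [[ 34.1 137.7]] [53.6 15. ] rel yaw 0.2
```

>>> {"name": "drive_tool", "arguments": {
  "increments": [
    {"claw": 0.028,"dx": 0.001,"dy": 0,"dz": 0,"wx": 0,"wy": 0,"wz": 0},
    {"claw": 0.028,"dx": 0.001,"dy": 0,"dz": 0,"wx": 0,"wy": 0,"wz": 0},
    {"claw": 0.028,"dx": 0,"dy": 0,"dz": 0,"wx": 0,"wy": 0,"wz": 0}
  ]
}}

```text
t: 6.72
eef_pos: [0.5616, 0.0315, 0.0409]
tool_rot: [0.001, 0.996, 0.091, -0.002]
contact_force: [-9.2, -0.6, 7.3]
gripper_width: 0.326
grasp_force: 4.8
```

```bash
python3 blk.py w6
```

```text
t 6.72 tcp fix [ 9.6 25.8] z 0.0409 yaw 10.46 F [-9.2 -0.6  7.3] w 0.33
[   21   118   539    54 19521] [[69.6 13.9]] [ 15.6 262.5] rel yaw 0.0
[  202   164   153    96 12251] [[40.8 24.7]] [38.8 58.3] rel yaw -0.1
[  24  171   38  103 1883] [[ 34.8 137.6]] [52. 15.] rel yaw 0.1
```

View pics/w6.png

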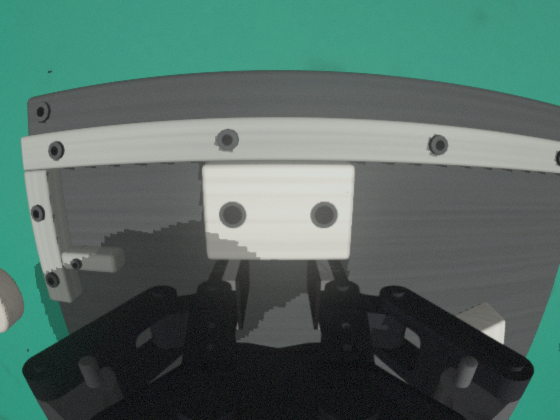

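The block is flat against the rail at (278,212), with the pocket at the left from (50,170) to (120,300), so it is still well outside. Now I back off, lift, close the fingers and go round to the block's -y end.

>>> {"name": "drive_tool", "arguments": {
  "increments": [
    {"claw": 0.028,"dx": -0.006,"dy": 0,"dz": 0,"wx": 0,"wy": 0,"wz": 0},
    {"claw": 0.028,"dx": -0.016,"dy": 0,"dz": 0,"wx": 0,"wy": 0,"wz": 0},
    {"claw": 0.0,"dx": 0,"dy": 0,"dz": -0.05,"wx": 0,"wy": 0,"wz": 0},
    {"claw": 0.0,"dx": 0.012,"dy": 0.03,"dz": 0,"wx": 0,"wy": 0,"wz": 0},
    {"claw": 0.0,"dx": 0.02,"dy": 0.03,"dz": 0,"wx": 0,"wy": 0,"wz": 0},
    {"claw": 0.0,"dx": 0.016,"dy": 0,"dz": 0,"wx": 0,"wy": 0,"wz": 0},
    {"claw": 0.0,"dx": 0,"dy": 0,"dz": 0.03,"wx": 0,"wy": 0,"wz": 0},
    {"claw": 0.0,"dx": 0,"dy": 0,"dz": 0,"wx": 0,"wy": 0,"wz": 0}
  ]
}}

```text
t: 7.78
eef_pos: [0.5996, -0.0224, 0.0597]
tool_rot: [-0.0, 0.996, 0.091, -0.001]
contact_force: [-1.0, 0.1, 0.2]
gripper_width: -0.0
grasp_force: 0.0
```

```bash
python3 blk.py w7
```

```text
t 7.78 tcp fix [ 37.2 -34.1] z 0.0597 yaw 10.46 F [-1.   0.1  0.2] w -0.0
[    0   177   493    35 15074] [[71.9 -6.9]] [ 15.7 277.2] rel yaw 0.1
[ 102  218  111   35 1976] [[51.5 24. ]] [18.2 58.3] rel yaw 0.5
```

View pics/w7.png

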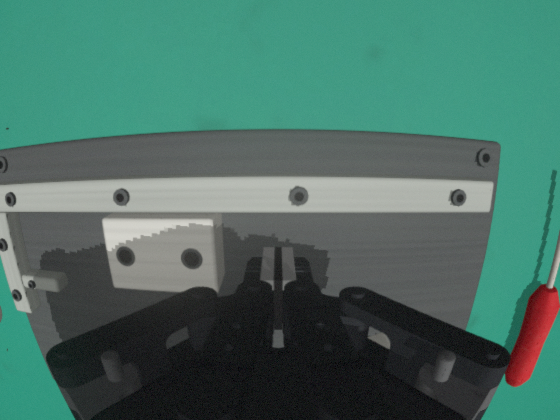

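The wrist view shows the closed fingers at (278,265), clear to the right of the block at (165,255), which is still flush with the rail. The gripper's knuckles at (200,300) reach over the block, so I check their height from depth.

Run:
```python
from fx import *
s=np.load('w7.npz');c=calibration('wrist');K=c['intrinsics'];M=c['mount'];d=s['d']
v,u=np.indices(d.shape);x=np.stack([(u-K[0,2])/K[0,0],(v-K[1,2])/K[1,1]],-1);th=np.linalg.norm(x,axis=-1)
P=np.dstack([x*np.sinc(th/np.pi)[...,None],np.cos(th)]);P=P/P[...,2:]*d[...,None]
T=P@M[:3,:3].T+M[:3,3]
# gripper points: tool z< 0.030; profile of extent along -y by z
g=(d>0)&(T[...,0]<.03)&(T[...,0]>-.05)&(abs(T[...,1])<.1)
for lo in np.arange(-.08,.028,.008):
    m=g&(T[...,2]>lo)&(T[...,2]<=lo+.008)
    if m.sum()>5: print(round(lo,3),m.sum(),'y',np.percentile(T[...,1][m],[1,99]).round(3),'x',np.percentile(T[...,0][m],[1,99]).round(3))
```

```text
-0.08 6187 y [-0.045  0.047] x [0.003 0.02 ]
-0.072 10520 y [-0.057  0.059] x [-0.006  0.02 ]
-0.064 9124 y [-0.057  0.06 ] x [0.002 0.017]
-0.056 6807 y [-0.053  0.055] x [-0.005  0.017]
-0.048 5295 y [-0.048  0.05 ] x [-0.006  0.017]
-0.04 2837 y [-0.042  0.044] x [-0.009  0.016]
-0.032 4476 y [-0.036  0.038] x [-0.009  0.013]
-0.024 1954 y [-0.03   0.032] x [-0.009  0.013]
-0.016 808 y [-0.015  0.017] x [-0.011  0.012]
-0.008 458 y [-0.012  0.014] x [0.006 0.011]
-0.0 513 y [-0.012  0.014] x [0.006 0.011]
0.008 463 y [-0.012  0.014] x [0.006 0.011]
0.016 711 y [-0.086  0.012] x [-0.014  0.021]
0.024 7792 y [-0.087 -0.029] x [-0.015  0.023]
```

>>> {"name": "drive_tool", "arguments": {
  "increments": [
    {"claw": 0.0,"dx": 0.002,"dy": 0,"dz": 0.018,"wx": 0,"wy": 0,"wz": 0},
    {"claw": 0.0,"dx": 0,"dy": -0.006,"dz": 0,"wx": 0,"wy": 0,"wz": 0},
    {"claw": 0.0,"dx": 0,"dy": -0.005,"dz": 0,"wx": 0,"wy": 0,"wz": 0},
    {"claw": 0.0,"dx": 0.0002,"dy": -0.005,"dz": 0,"wx": 0,"wy": 0,"wz": 0},
    {"claw": 0.0,"dx": 0.0002,"dy": -0.006,"dz": 0,"wx": 0,"wy": 0,"wz": 0},
    {"claw": 0.0,"dx": 0.0002,"dy": -0.006,"dz": 0,"wx": 0,"wy": 0,"wz": 0},
    {"claw": 0.0,"dx": 0.0002,"dy": -0.006,"dz": 0,"wx": 0,"wy": 0,"wz": 0},
    {"claw": 0.0,"dx": 0.0002,"dy": -0.006,"dz": 0,"wx": 0,"wy": 0,"wz": 0},
    {"claw": 0.0,"dx": 0.0002,"dy": -0.006,"dz": 0,"wx": 0,"wy": 0,"wz": 0},
    {"claw": 0.0,"dx": 0.0002,"dy": -0.006,"dz": 0,"wx": 0,"wy": 0,"wz": 0},
    {"claw": 0.0,"dx": 0,"dy": 0,"dz": 0,"wx": 0,"wy": 0,"wz": 0}
  ]
}}

```text
t: 9.2
eef_pos: [0.594, 0.031, 0.0431]
tool_rot: [-0.001, 0.996, 0.092, -0.0]
contact_force: [-0.5, -0.5, 0.3]
gripper_width: -0.001
grasp_force: 0.2
```

```bash
python3 blk.py w8
```

```text
t 9.2 tcp fix [41.4 19.4] z 0.0431 yaw 10.53 F [-0.5 -0.5  0.3] w -0.0
[   23   194   537    38 17378] [[72.3  5.3]] [ 15.8 279. ] rel yaw 0.0
```

View pics/w8.png

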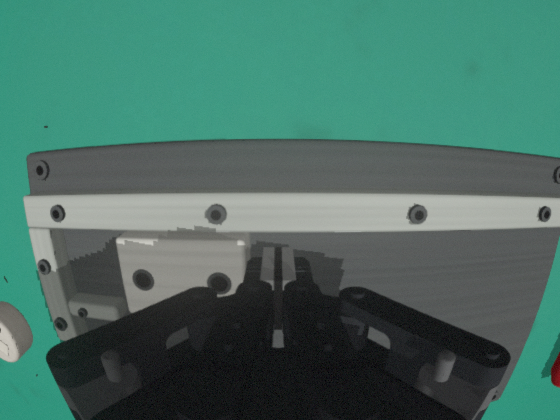

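The wrist view shows the block at (180,270) still next to the rail, with its front edge near the lip at (95,307). I check its alignment by casting its far top edge.

```bash
cat > edge.py <<'E'
import sys
from fx import *
# long block's far top edge: brightness step down the columns below the rail, subpixel, cast at z=.036
n=sys.argv[1];c0,c1,r0,r1=map(int,sys.argv[2:6])
g=cv2.GaussianBlur(cv2.cvtColor(np.load(n+'.npz')['im'],cv2.COLOR_RGB2GRAY).astype(np.float32),(3,3),0)
pts=[]
for u in range(c0,c1,6):
    s=np.diff(g[r0:r1,u]);pts.append((u,r0+s.argmax()+.5))
f=fix(wcast(n,pts,.036));k=np.polyfit(f[:,1],f[:,0],1)
res=abs(np.polyval(k,f[:,1])-f[:,0])<1.5;k=np.polyfit(f[res,1],f[res,0],1)
print(n,'far edge x at mid',np.polyval(k,f[:,1].mean()).round(1),'yaw deg',np.degrees(-np.arctan(k[0])).round(2),res.sum(),len(pts),'y',f[[0,-1],1].round(1))
E
python3 edge.py w6 208 350 158 175; python3 edge.py w7 112 218 212 226; python3 edge.py w8 125 240 230 246
python3 - <<'E'
from fx import *
g=cv2.cvtColor(np.load('w8.npz')['im'],cv2.COLOR_RGB2GRAY)
for u in (130,180,230): print(u,g[222:250,u].tolist())
for r in (242,250,260): print(r,g[r,108:124].tolist(),g[r,236:256].tolist())
E
```

```text
w6 far edge x at mid 59.9 yaw deg -0.02 24 24 y [51.3 -1.1]
w7 far edge x at mid 60.4 yaw deg 0.42 17 18 y [46.7 -6.1]
w8 far edge x at mid 60.5 yaw deg -0.18 20 20 y [85.3 34.2]
130 [176, 172, 173, 173, 171, 172, 169, 155, 128, 112, 111, 111, 115, 115, 116, 127, 151, 175, 183, 147, 143, 144, 142, 142, 143, 142, 144, 142]
180 [174, 174, 172, 173, 172, 167, 129, 118, 111, 104, 100, 103, 104, 103, 105, 106, 107, 118, 129, 137, 138, 142, 143, 142, 144, 145, 145, 146]
230 [171, 173, 172, 172, 172, 173, 172, 172, 161, 144, 122, 111, 114, 114, 116, 108, 106, 108, 120, 134, 140, 141, 142, 144, 145, 147, 146, 147]
242 [90, 71, 65, 66, 65, 69, 65, 85, 148, 184, 196, 198, 200, 198, 198, 196] [143, 169, 190, 193, 191, 187, 180, 167, 142, 120, 118, 116, 115, 110, 102, 100, 97, 94, 98, 96]
250 [68, 68, 65, 67, 66, 67, 64, 68, 73, 107, 132, 139, 140, 139, 137, 138] [149, 146, 145, 146, 145, 140, 133, 124, 113, 99, 90, 91, 92, 89, 78, 69, 66, 65, 68, 70]
260 [63, 66, 62, 68, 67, 63, 69, 67, 65, 67, 78, 120, 142, 143, 145, 143] [145, 144, 145, 145, 145, 139, 134, 128, 119, 102, 93, 87, 75, 54, 47, 47, 44, 49, 50, 48]
```

>>> {"name": "drive_tool", "arguments": {
  "increments": [
    {"claw": 0.0,"dx": 0.0002,"dy": -0.005,"dz": 0,"wx": 0,"wy": 0,"wz": 0},
    {"claw": 0.0,"dx": 0.0002,"dy": -0.006,"dz": 0,"wx": 0,"wy": 0,"wz": 0},
    {"claw": 0.0,"dx": 0.0002,"dy": -0.006,"dz": 0,"wx": 0,"wy": 0,"wz": 0},
    {"claw": 0.0,"dx": 0.0002,"dy": -0.006,"dz": 0,"wx": 0,"wy": 0,"wz": 0},
    {"claw": 0.0,"dx": 0.0002,"dy": -0.006,"dz": 0,"wx": 0,"wy": 0,"wz": 0},
    {"claw": 0.0,"dx": 0.0002,"dy": -0.006,"dz": 0,"wx": 0,"wy": 0,"wz": 0},
    {"claw": 0.0,"dx": 0,"dy": -0.005,"dz": 0,"wx": 0,"wy": 0,"wz": 0},
    {"claw": 0.0,"dx": 0,"dy": -0.002,"dz": 0,"wx": 0,"wy": 0,"wz": 0},
    {"claw": 0.0,"dx": 0,"dy": -0.001,"dz": 0,"wx": 0,"wy": 0,"wz": 0},
    {"claw": 0.0,"dx": 0,"dy": 0,"dz": 0,"wx": 0,"wy": 0,"wz": 0}
  ]
}}

```text
t: 10.5
eef_pos: [0.5881, 0.0725, 0.0434]
tool_rot: [-0.0, 0.996, 0.091, 0.0]
contact_force: [-0.9, 0.0, -0.1]
gripper_width: -0.0
grasp_force: 0.2
```

```bash
python3 blk.py w9; python3 edge.py w9 125 240 230 246
```

```text
t 10.5 tcp fix [43.1 61.3] z 0.0434 yaw 10.47 F [-0.9  0.  -0.1] w -0.0
[   81   197   479    38 15411] [[72.4 27.5]] [ 15.6 242. ] rel yaw 0.1
w9 far edge x at mid 60.5 yaw deg 0.03 20 20 y [127.6  76.2]
```

>>> {"name": "drive_tool", "arguments": {
  "increments": [
    {"claw": 0.0,"dx": 0,"dy": -0.002,"dz": 0,"wx": 0,"wy": 0,"wz": 0},
    {"claw": 0.0,"dx": 0,"dy": -0.001,"dz": 0,"wx": 0,"wy": 0,"wz": 0},
    {"claw": 0.0,"dx": 0,"dy": -0.001,"dz": 0,"wx": 0,"wy": 0,"wz": 0},
    {"claw": 0.0,"dx": 0,"dy": -0.001,"dz": 0,"wx": 0,"wy": 0,"wz": 0},
    {"claw": 0.0,"dx": 0,"dy": -0.001,"dz": 0,"wx": 0,"wy": 0,"wz": 0},
    {"claw": 0.0,"dx": 0,"dy": 0,"dz": 0,"wx": 0,"wy": 0,"wz": 0}
  ]
}}

```text
t: 11.3
eef_pos: [0.5868, 0.0779, 0.0435]
tool_rot: [0.0, 0.996, 0.091, 0.0]
contact_force: [0.7, -2.0, 2.3]
gripper_width: 0.002
grasp_force: 1.1
```

>>> {"name": "drive_tool", "arguments": {
  "increments": [
    {"claw": 0.0,"dx": 0,"dy": -0.001,"dz": 0,"wx": 0,"wy": 0,"wz": 0},
    {"claw": 0.0,"dx": 0,"dy": -0.001,"dz": 0,"wx": 0,"wy": 0,"wz": 0},
    {"claw": 0.0,"dx": 0,"dy": -0.001,"dz": 0,"wx": 0,"wy": 0,"wz": 0},
    {"claw": 0.0,"dx": 0,"dy": 0,"dz": 0,"wx": 0,"wy": 0,"wz": 0}
  ]
}}

```text
t: 11.8
eef_pos: [0.5866, 0.0787, 0.0434]
tool_rot: [0.001, 0.996, 0.09, 0.0]
contact_force: [2.0, -6.8, 3.8]
gripper_width: -0.004
grasp_force: 3.7
```

```bash
python3 blk.py w10; python3 edge.py w10 125 240 230 246
```

```text
t 11.8 tcp fix [42.7 67.7] z 0.0434 yaw 10.36 F [ 2.  -6.8  3.8] w -0.0
[   91   197   469    37 15170] [[72.3 30.8]] [ 15.8 236.4] rel yaw 0.0
w10 far edge x at mid 60.1 yaw deg 0.1 20 20 y [133.8  82.5]
```

It is seated: force is building and the TCP is held at the expected y of about 67. Back off straight along the rail, lift and look.

>>> {"name": "drive_tool", "arguments": {
  "increments": [
    {"claw": 0.0,"dx": 0,"dy": 0.003,"dz": 0,"wx": 0,"wy": 0,"wz": 0},
    {"claw": 0.0,"dx": 0,"dy": 0.012,"dz": 0,"wx": 0,"wy": 0,"wz": 0},
    {"claw": 0.0,"dx": -0.01,"dy": 0.015,"dz": 0,"wx": 0,"wy": 0,"wz": 0},
    {"claw": 0.0,"dx": 0,"dy": 0,"dz": -0.05,"wx": 0,"wy": 0,"wz": 0},
    {"claw": 0.0,"dx": -0.03,"dy": 0,"dz": -0.05,"wx": 0,"wy": 0,"wz": 0},
    {"claw": 0.0,"dx": -0.05,"dy": 0,"dz": -0.03,"wx": 0,"wy": 0,"wz": 0},
    {"claw": 0.0,"dx": -0.05,"dy": 0,"dz": 0,"wx": 0,"wy": 0,"wz": 0},
    {"claw": 0.0,"dx": 0,"dy": 0,"dz": 0,"wx": 0,"wy": 0,"wz": 0},
    {"claw": 0.0,"dx": 0,"dy": 0,"dz": 0,"wx": 0,"wy": 0,"wz": 0}
  ]
}}

```text
t: 12.98
eef_pos: [0.4541, 0.0252, 0.1734]
tool_rot: [0.0, 0.996, 0.091, 0.0]
contact_force: [0.8, 0.6, 0.3]
gripper_width: 0.001
grasp_force: 0.0
```

Run:
```python
from fx import *
tcp();wlook('w11');im,g,out=measure('w11',150)
for st,px in out:
    r=rect(wcast('w11',px,.036));print(st,fix(np.array(r[0])/1000).round(1),np.round(r[1],1),'rel yaw',round(r[2]-10.4,1))
im=np.load('w11.npz')['im'][:,:,::-1]
cv2.imwrite('pics/w11b.png',cv2.resize(im[:300,60:440],None,fx=2,fy=2,interpolation=cv2.INTER_CUBIC))
```

```text
t 12.97 tcp fix [-97.3  39. ] z 0.1734 yaw 10.4 F [0.8 0.6 0.3] w 0.0
[ 139    0  345  110 9492] [[29.1  2.6]] [ 88.  297.5] rel yaw 0.1
[536  36   7  81 252] [[  37.3 -221.1]] [83.1  5.1] rel yaw 1.6
[158  71  38  13 322] [[  9.4 118.4]] [ 8.2 31.3] rel yaw 0.1
[  54  114   37   48 1224] [[-32.8 222.9]] [42.3 42.4] rel yaw 78.1
[ 409  121   45   54 1493] [[-46.  -91.5]] [39.6 35.5] rel yaw 18.5
[506 304  33  38 297] [[-241.3 -257.8]] [24.6 57.8] rel yaw 66.4
[540 335  20  33 277] [[-312.4 -359.8]] [112.6  14.3] rel yaw 50.6
```

View pics/w11b.png

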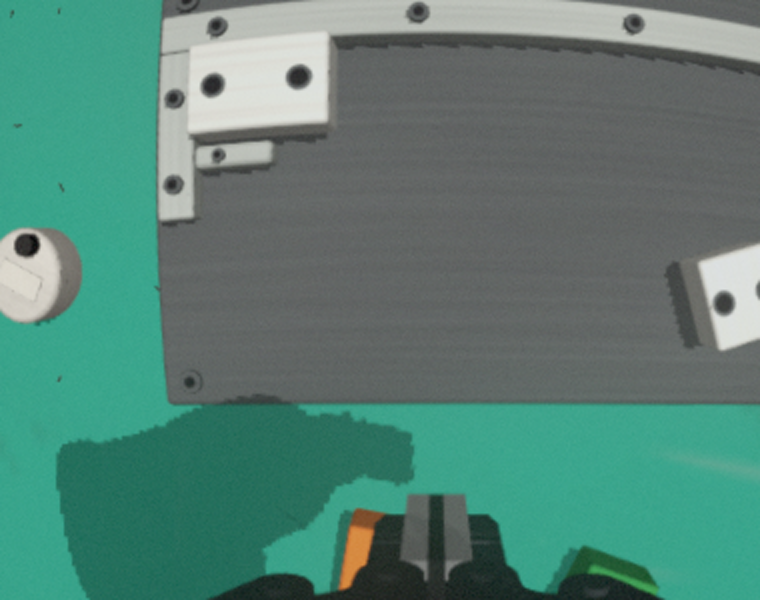

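The crop shows the block in the corner pocket, corners at about (190,44), (329,32), (327,126) and (189,137), up against rail and stop. The short block and the counter have not moved. One numeric check of the corners follows.

Run:
```python
from fx import *
g=cv2.cvtColor(np.load('w11.npz')['im'],cv2.COLOR_RGB2GRAY).astype(np.uint8)
m=(g>205).astype(np.uint8); l,lab,st,ce=cv2.connectedComponentsWithStats(m)
i=lab[52,190] or lab[45,185]; print(st[i],[int(g[y,190]) for y in(30,52)],int(g[60,148]),int(g[20,190]))
px=np.argwhere(lab==i)[:,::-1];r=rect(wcast('w11',px,.036));print(fix(np.array(r[0])/1000),r[1],r[2]-10.4)
P=np.array([(190,44),(329,32),(327,126),(189,137)])/2+[60,0]
print(fix(wcast('w11',P,.036)).round(1).tolist())
```

```text
[ 154   16   70   49 2651] [219, 222] 191 220
[[ 39.52512285 109.50271189]] (37.40767288208008, 57.368797302246094) 0.17611465454101527
[[58.7, 138.0], [57.7, 79.7], [17.8, 79.9], [17.9, 137.2]]
```

```bash
python3 -c "
from station import *
print(hand_in())"
```

```text
the job is handed in; nothing more can be done
None
```

The long spacer was pushed flat against the rail first, then slid into the pocket and left flush against the rail and end stop, to about 0.5 mm and 0.2° by camera. The fingers are clear, and I handed the job in at about 13 s of the 51 s allowed; no verdict came back.

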